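# Press the tube block home in the corner stop

## Robot

A 7-joint arm with a two-finger parallel gripper is mounted at the origin on a cart in front of the work surface, level with it; the furniture and walls round the work are solid. World frame = base frame: x ahead of the robot, y to its left, z up, the work surface at z = 0. Lengths are in m, angles in rad, forces in N, time in s.
With the tool pointing down it reaches from about 0.425 to 0.8 m from the base axis. Payload 8.3 kg.
Tool frame: the origin (TCP) lies at the very end of the fingers, on their centre line; the grasp point (between the pads) lies 19 mm behind it; z points along the fingers, y is the line along which they close (so a half turn about z gives the same grasp; the last joint's range is limited). The gripper opens to 85 mm and grips with 20 to 120 N. Pads are 22 mm wide; open, the fingers measure 114 mm over their backs; the gripper's body (76 mm by 85 mm) begins 54 mm behind the grasp point. The pads swing forward as they close: fully open they stand 13 mm farther back than shut.
Start: joints at [-1.209, 0.383, 0.016, 1.37, -0.006, 1.388, -0.046], TCP at [0.258, 0.569, 0.231] pointing down, gripper open.
Joint ranges: [-2.95, 2.95], [-0.25, 2.06], [-1.52, 1.56], [0.18, 2.33], [-1.44, 4.58], [0.02, 2.06], [-3.01, 3.01]. Speed limits (rad/s): [2.39, 2.39, 3.01, 3.01, 3.14, 3.14, 3.14].

## Interface

Orientations are given as a unit quaternion [x, y, z, w].
In Python, from rig import monitor, read_camera, camera_model, finish_job, spotter gives the robot as it stands.
- The arm moves only by the tool step_arm, never from a script. Its arguments are lists of equal length, an entry for each row: "offset": the shift along the tool's x, y, z in m, a list of three; "twist": the turn, a rotation vector about the tool's x, y, z in degrees, a list of three; "grip": the finger opening in m, from 0 to 0.0854. A call has 1 to 20 rows; each row is the pose to reach, as a shift and turn from the pose commanded when the call began, along the tool's axes at that moment; what a row does not reach only later rows make up. A row lasts 1/8 s, in which the tool goes at most 62.5 mm and 10.7 degrees, less where a joint would pass 70% of its speed; a pose out of reach is approached as far as the arm can. A call with a gripper value outside its range is refused whole. The fingers move at their own pace and stop on an object; the grip force is fixed at half the most. Time passes only in rows, so rows that repeat a pose let the fingers close. It gives the time, the measured TCP pose, the force, the opening and the grip force at its end, in the units of the state.
- monitor.read_state(): the state, without advancing time (a new reading comes with each control period).
- read_camera(name): name is "side" or "top" or "wrist"; returns the picture (384x512x3 uint8, red, green, blue); there is no depth.
- camera_model(name): a dict with "K" (3x3 intrinsics, pixels), "distortion" ([k1, k2, p1, p2, k3] as OpenCV has them; the pictures are not rectified), "extrinsics" (4x4, takes a point from camera to world coordinates); the wrist camera has in their place "T_tool_cam" (4x4, takes a point from camera to tool coordinates, whose origin is the TCP and whose axes are the flange's). Camera axes: x right, y up, looking along -z (the intrinsics and any distortion apply to the point x, -y, -z); pixel columns grow to the right and rows downward; lengths in m; the calibration is good to about 2 mm. A picture is of the moment at which its call begins: read the wrist's pose just before it. camera_model takes no time and is no camera call.
- finish_job(): hands the job in; it is judged then, once.
Trained networks look in the newest picture that a camera, given by its name, has taken for a name from the list of things; names that differ only in an ending like _2 or _b are one class to them, and where a whole thing is asked for, a point or a joint stands for the part that bears it (a point fixed in the world has none). Each returns a list of dicts, best first, with "confidence" (0 to 1); they miss things now and then, are a little off and sometimes report something else, mostly with a low value. They report only what shows in the picture. A call takes as long as a camera call.
- spotter.search_frame(camera, thing): "rect" ([left, top, right, bottom] as shares, 0 to 1, of the picture: columns of its width, rows of its height, round what is visible of it).
- spotter.trace(camera, thing): "region" (384x512 bool, what is visible of it) and "rect" ([left, top, right, bottom] as shares, 0 to 1, of the picture: columns of its width, rows of its height, round what is visible of it).
The state is a dict: "time_s": time; "qpos": joint angles; "qvel": joint speeds; "joint_torque": joint torques, N m; "position": TCP position; "eef_rot": TCP orientation; "ft_force": force on the tool from outside, world axes, zero at the start; "wrist_torque": the same for the moment, N m; "grip_width": finger opening in m; "finger_force": force on a finger pad.
Only numpy, scipy, OpenCV 4.12 (cv2) and the standard library are available. Lean on these libraries where they do the work, as an engineer would, in place of code of your own. Each camera call takes 0.05 s, during which the arm holds its last target. There are 200 camera calls.

## Task

Pick up the aluminium tube block by its lifting post, set it down flat on the positioning plate and press it into the corner of the two fences, its long side flush against the long fence and its end against the short fence, firmly touching both at once. Finish while still holding the post and pressing the block against both fences: do not let go. Leave the glass beaker, the amber vial and the timer where they stand.

Things in the scene. Friction and masses are not known exactly. Their poses are not given: they have to be found in the camera images.
- block_center (a point): Centre (half-way up) of the loose tube block: a plain aluminium block 70 mm (its x) by 94 mm (its y) by 36 mm high with six round wells open at the top, about 0.55 kg (0.4 to 0.75). It starts on the bench. z is up. A half turn leaves it the same. A round dark steel lifting post, 18 mm in diameter, stands on the middle of its top, from 18 to 54 mm above this point.
- post (a point): Point on the axis of the block's lifting post to hold it by, 23 mm above the block's top (41 mm above block_center), 13 mm below the post's top; same axes as block_center. Coming from the left, pass well in front (robot side) of the fixed blue pipette stand, which reaches 0.37 m up with its pipettes, at 0.3 m or more above the bench; a basket and shelves hang behind it.
- stage: Positioning plate: steel, 150 mm (x) by 170 mm (y) by 8 mm, fixed to the bench, with a fence along its +x edge and one along its +y edge. Origin at the centre of its underside, on the bench; z up. Plate, fences and the block's faces are polished and slide easily on one another (friction about 0.2).
- corner (a point): Inner corner of the two fences at the plate's upper face (8 mm above the bench); axes as stage. Inner face of the long fence: plane x = 0 of these axes; of the short fence: plane y = 0; the free area lies to -x and -y. Fully home, either way round, the block's centre is at x -35, y -47, z +18 mm in these axes, its y axis parallel to this y.
- fence_long: Long fence: fixed aluminium bar 14 mm thick, 170 mm long (along y), its top 30 mm above the plate's face (lower than the block). Origin at the centre of its underside, axes as corner. Block and fences are hard: contact stops the block dead.
- fence_short: Short fence: fixed aluminium bar 14 mm thick, 136 mm long (along x), its top 30 mm above the plate's face, square to the long fence. Origin at the centre of its underside, axes as corner.
- beaker: Bystander: small glass beaker, 53 mm across, 68 mm high, loose on the bench; origin at the centre of its underside.
- vial: Bystander: small amber vial with a black cap, 33 mm across, 72 mm high, loose on the bench; origin at the centre of its underside.
- timer: Bystander: white bench timer, 52 by 62 by 18 mm, loose on the bench; origin at the centre of its underside.

How it is judged:
On the way:
1. the block is held clear of the bench (lifted more than 20 mm) (height (world z) of block_center above 0.038 m and contact force between the fingers and block above 1 N), for 0.1 s.
At the end, for the whole second after the job is handed in: The block stands on the plate (within 3 mm in height, tilt under 2 degrees), home in the corner (within 3 mm of touching each fence, turned less than 2 degrees from it), is pressed against each of the two fences with more than 1.5 N, and the fingers still hold it (more than 1.5 N) (x of block_center in the frame of corner between -0.038 and -0.032 m and y of block_center in the frame of corner between -0.05 and -0.044 m and z of block_center in the frame of corner between 0.015 and 0.021 m and angle between the y axis of block_center and the y axis of corner, either way round below 0.035 rad and angle between block_center's own z axis and vertical below 0.035 rad and contact force between block and fence_long above 1.5 N and contact force between block and fence_short above 1.5 N and contact force between the fingers and block above 1.5 N); the arm keeps its last pose, push and grip.
It fails at once if the beaker is pushed more than 20 mm or tipped (distance of beaker from where it was at the start of the episode above 0.02 m or angle between beaker's own z axis and vertical above 0.35 rad).
It fails at once if the vial is pushed more than 20 mm or tipped (distance of vial from where it was at the start of the episode above 0.02 m or angle between vial's own z axis and vertical above 0.35 rad).
It fails at once if the timer is pushed more than 20 mm or tipped (distance of timer from where it was at the start of the episode above 0.02 m or angle between timer's own z axis and vertical above 0.35 rad).
It also fails if it takes over 42 s, if anything falls off the work surface, if the arm or the gripper's body presses on something with over 40 N, if the wrist force passes 120 N, or if a joint passes its speed limit or range.

## Working session

There is one attempt and no reset: what is moved stays moved. The work goes in short steps, Python scripts to look and compute and a tool call to move; the robot and the scene stay as the last step left them, time stands still between calls to the robot, and variables do not carry over. Pictures are saved under pics/ and viewed, at most 10 in all, crops included, and the job is handed in when it is done.

Besides the shell and the picture viewer there is one more tool, called after "Request:" by a JSON object that holds its "op" and its "data". step_arm: Moves the arm, as the interface text tells. Its arguments: {"type":"object","properties":{"offset":{"type":"array"},"twist":{"type":"array"},"grip":{"type":"array"}},"required":["offset","twist","grip"]}

```bash
mkdir -p pics && cat > h.py <<'E'
import numpy as np, cv2
from rig import monitor, read_camera, camera_model, finish_job, spotter
from scipy.spatial.transform import Rotation as R
def cam(name, st=None):
    m=camera_model(name); K=np.array(m["K"]); d=np.array(m["distortion"],float)
    if name=="wrist":
        T=np.eye(4); T[:3,:3]=R.from_quat(st["eef_rot"]).as_matrix(); T[:3,3]=st["position"]
        E=T@np.array(m["T_tool_cam"])
    else: E=np.array(m["extrinsics"])
    return K,d,E
F=np.diag([1.,-1,-1])
def ray(c,px):
    K,d,E=c; u=cv2.undistortPoints(np.array(px,float).reshape(-1,1,2),K,d).reshape(-1,2)
    v=np.c_[u,np.ones(len(u))]@F@E[:3,:3].T
    return E[:3,3],v
def onz(c,px,z):
    o,v=ray(c,px); return o+v*((z-o[2])/v[:,2])[:,None]
def proj(c,P):
    K,d,E=c; Q=(np.asarray(P,float).reshape(-1,3)-E[:3,3])@E[:3,:3]@F
    return cv2.projectPoints(Q,np.zeros(3),np.zeros(3),K,d)[0].reshape(-1,2)
def save(n,im): cv2.imwrite(f"pics/{n}.png",cv2.cvtColor(im,cv2.COLOR_RGB2BGR))
E
python3 - <<'E'
from h import *
s=monitor.read_state(); print(s["time_s"],s["position"],s["eef_rot"],s["ft_force"],s["grip_width"])
ims=[read_camera(n) for n in ("top","side","wrist")]
for n,i in zip(("top0","side0","wrist0"),ims): save(n,i)
for cn in ("top","side","wrist"):
    c=cam(cn,s); print(cn,c[2][:3,3].round(3))
    for t in ("block_center","post","stage","fence_long","fence_short","beaker","vial","timer"):
        r=spotter.search_frame(cn,t)
        print(t,[(round(x["confidence"],2),(np.array(x["rect"])*[512,384,512,384]).round(0).astype(int).tolist()) for x in r[:2]])
print(monitor.read_state()["time_s"])
E
```

```text
0.0 [0.25731821 0.56900872 0.23027798] [ 2.10762374e-01  9.77536829e-01 -9.61546430e-04 -2.11336393e-04] [-0.26524923 -0.63157522  0.18712093] 0.08549272371651244
top [ 0.391 -0.113  0.887]
block_center [(0.88, [188, 222, 238, 266])]
post [(0.76, [187, 223, 234, 264])]
stage [(0.95, [252, 125, 347, 215]), (0.48, [251, 131, 278, 192])]
fence_long [(0.58, [276, 123, 347, 159])]
fence_short [(0.57, [252, 130, 279, 191])]
beaker [(0.79, [279, 255, 309, 281])]
vial [(0.79, [188, 168, 203, 191])]
timer [(0.84, [195, 118, 225, 149])]
side [0.256 0.475 0.59 ]
block_center [(0.73, [244, 240, 309, 296])]
post [(0.96, [246, 242, 306, 298])]
stage [(0.6, [199, 157, 298, 226])]
fence_long [(0.64, [199, 160, 263, 196]), (0.6, [146, 222, 178, 251])]
fence_short [(0.87, [202, 184, 248, 227])]
beaker [(0.86, [327, 199, 353, 240]), (0.57, [144, 223, 178, 249])]
vial [(0.89, [193, 235, 213, 273]), (0.25, [204, 182, 247, 224])]
timer [(0.87, [146, 224, 177, 252])]
wrist [0.194 0.598 0.374]
block_center []
post []
stage []
fence_long []
fence_short []
beaker []
vial []
timer []
1.35
```

```bash
python3 - <<'E'
import cv2
t=cv2.imread("pics/top0.png");s=cv2.imread("pics/side0.png")
cv2.imwrite("pics/top_crop.png",cv2.resize(t[100:300,150:370],None,fx=2.7,fy=2.7,interpolation=cv2.INTER_CUBIC))
cv2.imwrite("pics/side_crop.png",cv2.resize(s[120:320,120:380],None,fx=3,fy=3,interpolation=cv2.INTER_CUBIC))
E
```

```text
(no output)
```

View pics/top_crop.png

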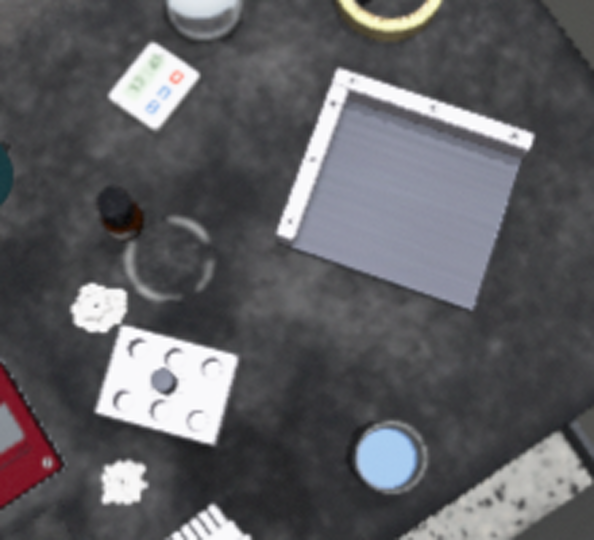

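View pics/side_crop.png

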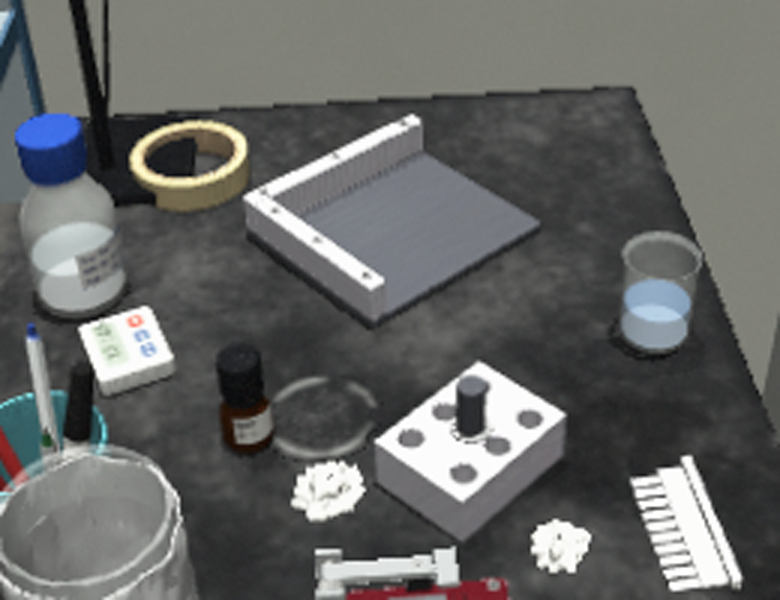

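View pics/side0.png

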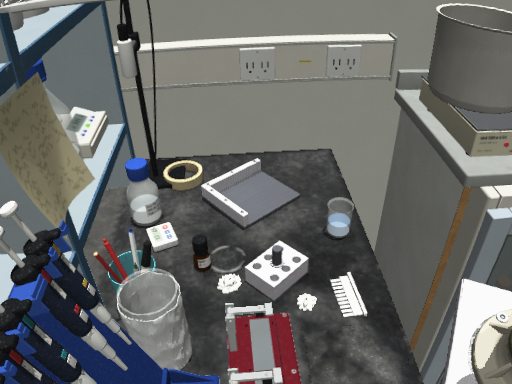

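```bash
python3 - <<'E'
from h import *
from scipy.optimize import least_squares
ct,cs=cam("top"),cam("side")
T=lambda l:np.array(l,float)/2.7+[150,100]
S=lambda l:np.array(l,float)/3+[120,120]
# block top z=.036
bt=T([(122,325),(238,354),(215,444),(96,412)]); bs=S([(375,445),(480,362),(565,413),(462,502)])
print("block top",onz(ct,bt,.036).round(3).tolist()); print("block side",onz(cs,bs,.036).round(3).tolist())
print("post top",onz(ct,T([(162,380)]),.072).round(3),onz(cs,S([(472,385)]),.072).round(3))
print("fence outer corner, long end, short end (z .038) top",onz(ct,T([(338,70),(534,137),(279,236)]),.038).round(3).tolist())
print("side",onz(cs,S([(246,200),(416,117),(380,283)]),.038).round(3).tolist())
for n,a,b,z in (("beaker",(391,457),(656,335),0),("vial",(127,225),(247,440),0),("timer",(154,87),(126,350),.018)):
    print(n,onz(ct,T([a]),z).round(3),onz(cs,S([b]),z).round(3))
E
```

```text
block top [[0.519, 0.011, 0.036], [0.492, -0.079, 0.036], [0.423, -0.059, 0.036], [0.452, 0.032, 0.036]]
block side [[0.517, 0.013, 0.036], [0.49, -0.079, 0.036], [0.424, -0.058, 0.036], [0.452, 0.032, 0.036]]
post top [[ 0.471 -0.024  0.072]] [[ 0.471 -0.023  0.072]]
fence outer corner, long end, short end (z .038) top [[0.722, -0.171, 0.038], [0.657, -0.327, 0.038], [0.584, -0.116, 0.038]]
side [[0.719, -0.168, 0.038], [0.654, -0.326, 0.038], [0.583, -0.121, 0.038]]
beaker [[ 0.408 -0.197  0.   ]] [[ 0.404 -0.19   0.   ]]
vial [[0.608 0.01  0.   ]] [[0.61  0.014 0.   ]]
timer [[ 0.722 -0.016  0.018]] [[ 0.718 -0.008  0.018]]
```

```bash
python3 - <<'E'
from h import *
cs=cam("side");ct=cam("top")
for p,z in (((218,378),0.0),((175,375),0.1),((130,355),.3),((50,235),.37),((10,210),.37),((100,300),.35),((155,360),0)):
    print(p,z,onz(cs,[p],z).round(3))
P=np.array([[x,y,.37] for x in (.3,.4,.5,.6) for y in (.2,.3,.4,.5)])
print(np.c_[P[:,:2],proj(cs,P).round(0)][:,:].tolist())
m=camera_model("wrist");print(np.array(m["T_tool_cam"]).round(3),np.array(m["K"]).round(1))
E
```

```text
(218, 378) 0.0 [[0.467 0.205 0.   ]]
(175, 375) 0.1 [[0.482 0.271 0.1  ]]
(130, 355) 0.3 [[0.431 0.356 0.3  ]]
(50, 235) 0.37 [[0.52  0.329 0.37 ]]
(10, 210) 0.37 [[0.582 0.322 0.37 ]]
(100, 300) 0.35 [[0.451 0.35  0.35 ]]
(155, 360) 0 [[0.571 0.222 0.   ]]
[[0.3, 0.2, 362.0, 215.0], [0.3, 0.3, 321.0, 304.0], [0.3, 0.4, 253.0, 444.0], [0.3, 0.5, 157.0, 588.0], [0.4, 0.2, 252.0, 186.0], [0.4, 0.3, 191.0, 259.0], [0.4, 0.4, 100.0, 366.0], [0.4, 0.5, -5.0, 493.0], [0.5, 0.2, 161.0, 162.0], [0.5, 0.3, 91.0, 221.0], [0.5, 0.4, -3.0, 304.0], [0.5, 0.5, -90.0, 395.0], [0.6, 0.2, 89.0, 143.0], [0.6, 0.3, 17.0, 192.0], [0.6, 0.4, -69.0, 257.0], [0.6, 0.5, -128.0, 324.0]]
[[-0.     0.962  0.272  0.07 ]
 [ 1.     0.     0.    -0.001]
 [ 0.     0.272 -0.962 -0.143]
 [ 0.     0.     0.     1.   ]] [[273.5   0.  251.2]
 [  0.  273.5 190.4]
 [  0.    0.    1. ]]
```

View pics/top0.png

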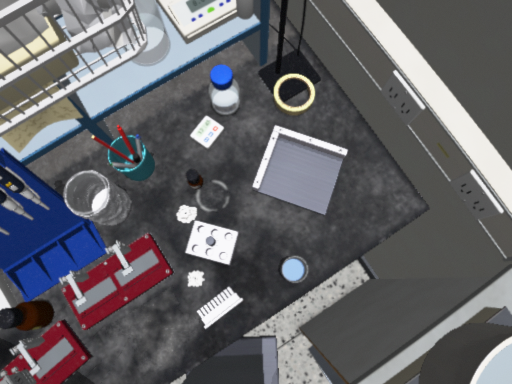

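```bash
cat >> h.py <<'E'
def plan(wps,step=.055):
    s=monitor.read_state(); M=R.from_quat(s["eef_rot"]).as_matrix(); p=s["position"]; out=[]; a=p
    for w in wps:
        w=np.array(w,float); n=int(np.ceil(np.linalg.norm(w-a)/step))
        out+=[(M.T@(a+(w-a)*k/n-p)).round(3).tolist() for k in range(1,n+1)]; a=w
    print(len(out),out)
E
python3 - <<'E'
from h import *
plan([(.21,.41,.33),(.355,.27,.33),(.435,.10,.32),(.471,-.024,.20)])
E
```

```text
16 [[-0.006, -0.041, -0.025], [-0.011, -0.082, -0.049], [-0.017, -0.124, -0.074], [-0.022, -0.165, -0.099], [-0.07, -0.182, -0.099], [-0.117, -0.199, -0.099], [-0.165, -0.216, -0.099], [-0.212, -0.233, -0.099], [-0.248, -0.263, -0.096], [-0.284, -0.294, -0.094], [-0.319, -0.324, -0.091], [-0.355, -0.355, -0.089], [-0.376, -0.379, -0.059], [-0.397, -0.404, -0.029], [-0.418, -0.428, 0.001], [-0.439, -0.453, 0.031]]
```

Request:
{"op": "step_arm", "data": {"offset": [[-0.006,-0.041,-0.025],[-0.011,-0.082,-0.049],[-0.017,-0.124,-0.074],[-0.022,-0.165,-0.099],[-0.07,-0.182,-0.099],[-0.117,-0.199,-0.099],[-0.165,-0.216,-0.099],[-0.212,-0.233,-0.099],[-0.248,-0.263,-0.096],[-0.284,-0.294,-0.094],[-0.319,-0.324,-0.091],[-0.355,-0.355,-0.089],[-0.376,-0.379,-0.059],[-0.397,-0.404,-0.029],[-0.418,-0.428,0.001],[-0.439,-0.453,0.031],[-0.439,-0.453,0.031],[-0.439,-0.453,0.031]], "twist": [[0,0,0],[0,0,0],[0,0,0],[0,0,0],[0,0,0],[0,0,0],[0,0,0],[0,0,0],[0,0,0],[0,0,0],[0,0,0],[0,0,0],[0,0,0],[0,0,0],[0,0,0],[0,0,0],[0,0,0],[0,0,0]], "grip": [0.085,0.085,0.085,0.085,0.085,0.085,0.085,0.085,0.085,0.085,0.085,0.085,0.085,0.085,0.085,0.085,0.085,0.085]}}

```text
time_s: 3.6
position: [0.471, -0.0236, 0.2008]
eef_rot: [0.211, 0.978, 0.0, 0.0]
ft_force: [0.2, 0.7, 0.5]
grip_width: 0.0846
finger_force: 0.0
```

```bash
python3 - <<'E'
from h import *
s=monitor.read_state(); im=read_camera("wrist"); save("wrist1",im)
c=cam("wrist",s); print(s["qpos"].round(2) if hasattr(s["qpos"],"round") else s["qpos"])
r=spotter.trace("wrist","block_center")
for x in r[:2]:
    m=x["region"].astype(np.uint8); print(x["confidence"],m.sum(),cv2.minAreaRect(cv2.findNonZero(m)))
print(proj(c,[[.471,-.024,.036],[.471,-.024,.072]]).round(1))
save("wrist1_big",cv2.resize(im,None,fx=1.5,fy=1.5,interpolation=cv2.INTER_CUBIC))
E
```

```text
[-0.63  0.06  0.65  1.84 -0.04  1.25  1.17]
0.78 5155 ((252.75111389160156, 173.94859313964844), (63.76804733276367, 84.76049041748047), 84.14398956298828)
[[251.3 176. ]
 [251.3 183.8]]
```

View pics/wrist1_big.png

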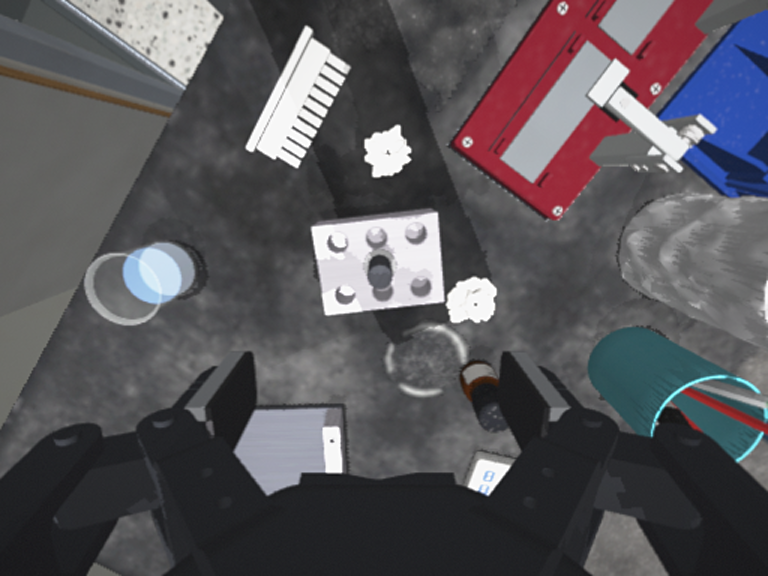

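```bash
python3 - <<'E'
from h import *
s=monitor.read_state(); c=cam("wrist",s)
q=onz(c,np.array([(312,226),(438,212),(444,302),(325,314)])/1.5,.036); print(q.round(4).tolist(),q.mean(0))
a=(q[1]+q[2]-q[0]-q[3]);print(np.degrees(np.arctan2(a[1],a[0])))
print(onz(c,np.array([(380,278),(380,282)])/1.5,.072))
d=cv2.imread("pics/wrist1.png")[130:220,200:305]
cv2.imwrite("pics/w1c.png",cv2.resize(d,None,fx=6,fy=6,interpolation=cv2.INTER_CUBIC))
E
```

```text
[[0.4249, -0.0558, 0.036], [0.4541, 0.0343, 0.036], [0.5213, 0.0124, 0.036], [0.4917, -0.0778, 0.036]] [ 0.47300618 -0.02173308  0.036     ]
71.93638359235138
[[ 0.47385585 -0.02214898  0.072     ]
 [ 0.47645514 -0.0233125   0.072     ]]
```

View pics/w1c.png

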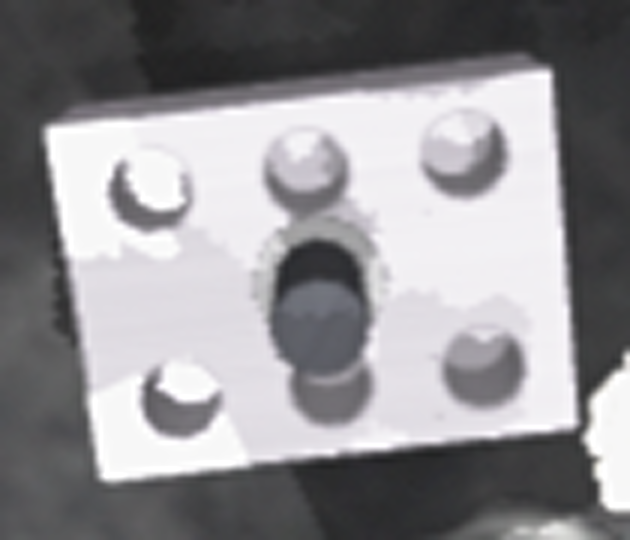

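Request:
{"op": "step_arm", "data": {"offset": [[-0.001,0.002,0.045],[-0.001,0.002,0.09],[-0.001,0.002,0.13],[-0.001,0.002,0.15],[-0.001,0.002,0.159],[-0.001,0.002,0.159],[-0.001,0.002,0.159],[-0.001,0.002,0.159],[-0.001,0.002,0.159],[-0.001,0.002,0.159],[-0.001,0.002,0.159],[-0.001,0.002,0.159],[-0.001,0.002,0.159]], "twist": [[0,0,0],[0,0,0],[0,0,0],[0,0,0],[0,0,0],[0,0,0],[0,0,0],[0,0,0],[0,0,0],[0,0,0],[0,0,0],[0,0,0],[0,0,0]], "grip": [0.085,0.085,0.085,0.085,0.085,0.085,0.005,0.005,0.005,0.005,0.005,0.005,0.005]}}

```text
time_s: 5.32
position: [0.4729, -0.0227, 0.0417]
eef_rot: [0.211, 0.978, 0.0, 0.0]
ft_force: [-2.0, -0.4, 5.5]
grip_width: 0.0166
finger_force: 58.4
```

Request:
{"op": "step_arm", "data": {"offset": [[0,0,-0.015],[0,0,-0.045],[0,0,-0.075],[-0.02,-0.01,-0.088],[-0.05,-0.026,-0.088],[-0.085,-0.045,-0.088],[-0.12,-0.063,-0.088],[-0.155,-0.081,-0.088],[-0.19,-0.1,-0.088],[-0.21,-0.11,-0.088],[-0.22,-0.1155,-0.088],[-0.22,-0.1155,-0.088],[-0.22,-0.1155,-0.088]], "twist": [[0,0,0],[0,0,0],[0,0,0],[0,0,0.5],[0,0,1],[0,0,2],[0,0,3],[0,0,4],[0,0,5],[0,0,5],[0,0,5],[0,0,5],[0,0,5]], "grip": [0.005,0.005,0.005,0.005,0.005,0.005,0.005,0.005,0.005,0.005,0.005,0.005,0.005]}}

```text
time_s: 6.95
position: [0.6251, -0.2175, 0.1293]
eef_rot: [0.253, 0.968, 0.0, -0.0]
ft_force: [0.4, 0.3, -3.9]
grip_width: 0.0161
finger_force: 58.9
```

```bash
python3 - <<'E'
from h import *
s=monitor.read_state(); a=read_camera("wrist"); b=read_camera("side"); save("wrist2",a); save("side2",b)
z=lambda i,f:cv2.resize(i,None,fx=f,fy=f,interpolation=cv2.INTER_CUBIC)
w=z(a[60:270,140:380],2.5); v=z(b[130:250,160:290],3.5)[:, :]
h=np.zeros((525+0,600,3),np.uint8); h[:w.shape[0],:w.shape[1]]=w; save("w2",h); save("s2",z(b[120:260,160:310],4))
E
```

```text
(no output)
```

View pics/w2.png

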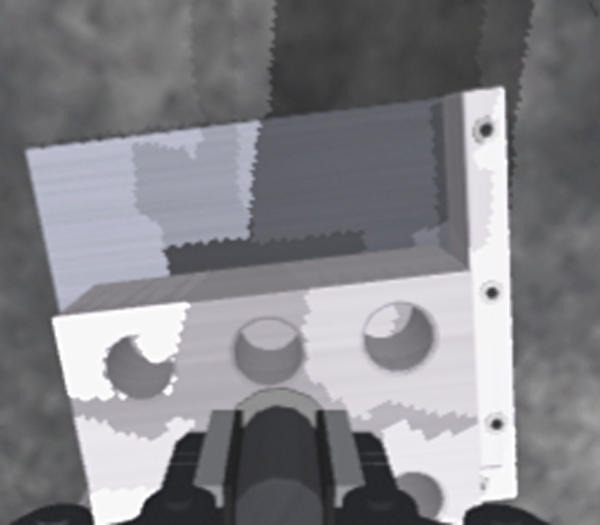

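View pics/s2.png

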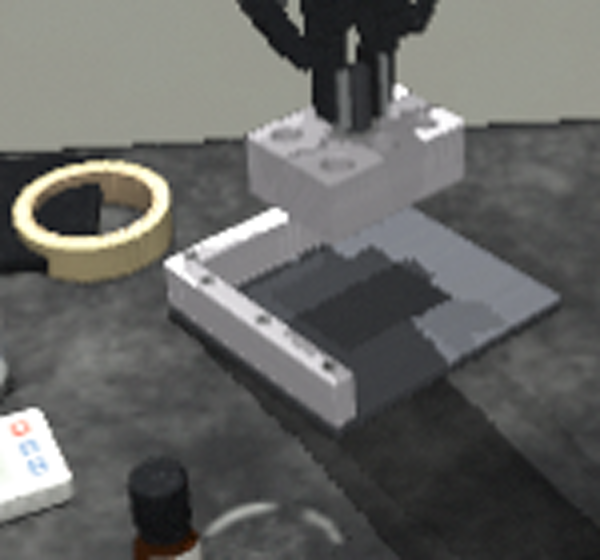

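```bash
python3 - <<'E'
from h import *
s=monitor.read_state(); c=cam("wrist",s)
def f(n,l,z):
    q=onz(c,np.array(l,float)/2.5+[140,60],z); d=q[1]-q[0]
    print(n,q.round(4).tolist(),np.degrees(np.arctan2(d[1],d[0])).round(2),np.linalg.norm(d).round(4))
f("block front",[(52,318),(470,270)],.1236)
f("block left",[(92,510),(52,318)],.1236)
f("plate front",[(27,150),(432,99)],.008)
f("fence outer",[(503,88),(516,495)],.038)
f("fence inner",[(463,93),(484,495)],.038)
f("plate left",[(27,150),(60,310)],.008)
E
```

```text
block front [[0.5743, -0.248, 0.1236], [0.6105, -0.161, 0.1236]] 67.43 0.0942
block left [[0.6195, -0.2671, 0.1236], [0.5743, -0.248, 0.1236]] 157.09 0.0491
plate front [[0.5237, -0.2688, 0.008], [0.5815, -0.1285, 0.008]] 67.6 0.1518
fence outer [[0.5877, -0.1132, 0.038], [0.7254, -0.1695, 0.038]] -22.25 0.1487
fence inner [[0.5828, -0.1252, 0.038], [0.7194, -0.1802, 0.038]] -21.94 0.1473
plate left [[0.5237, -0.2688, 0.008], [0.5811, -0.293, 0.008]] -22.84 0.0623
```

Request:
{"op": "step_arm", "data": {"offset": [[0,0,0.025],[0,0,0.05],[0,0,0.068],[0,0,0.075],[0,0,0.078],[0,0,0.0795],[0,0,0.0805],[0,0,0.0805]], "twist": [[0,0,0],[0,0,0],[0,0,0],[0,0,0],[0,0,0],[0,0,0],[0,0,0],[0,0,0]], "grip": [0.005,0.005,0.005,0.005,0.005,0.005,0.005,0.005]}}

```text
time_s: 8.05
position: [0.6261, -0.2191, 0.0499]
eef_rot: [0.253, 0.967, -0.0, 0.001]
ft_force: [-0.6, -0.3, 2.2]
grip_width: 0.0164
finger_force: 59.5
```

Request:
{"op": "step_arm", "data": {"offset": [[-0.006,0.0007,0],[-0.012,0.0015,0],[-0.017,0.002,0],[-0.02,0.0025,0],[-0.022,0.0027,0],[-0.024,0.003,0],[-0.025,0.003,0],[-0.025,0.003,0]], "twist": [[0,0,0],[0,0,0],[0,0,0],[0,0,0],[0,0,0],[0,0,0],[0,0,0],[0,0,0]], "grip": [0.005,0.005,0.005,0.005,0.005,0.005,0.005,0.005]}}

```text
time_s: 9.05
position: [0.6489, -0.2284, 0.0499]
eef_rot: [0.253, 0.967, 0.0, -0.0]
ft_force: [-5.3, 2.9, 10.1]
grip_width: 0.0165
finger_force: 60.5
```

Request:
{"op": "step_arm", "data": {"offset": [[-0.001,0,-0.0004],[-0.002,0,-0.0004],[-0.002,0,-0.0004]], "twist": [[0,0,0],[0,0,0],[0,0,0]], "grip": [0.005,0.005,0.005]}}

```text
time_s: 9.43
position: [0.6489, -0.2284, 0.0499]
eef_rot: [0.253, 0.967, 0.001, -0.002]
ft_force: [-14.1, 6.5, 14.3]
grip_width: 0.016
finger_force: 61.0
```

Request:
{"op": "step_arm", "data": {"offset": [[0.0015,0.006,-0.0004],[0.0025,0.012,-0.0004],[0.003,0.016,-0.0004],[0.0033,0.019,-0.0004],[0.0036,0.021,-0.0004],[0.0037,0.022,-0.0004],[0.0037,0.022,-0.0004]], "twist": [[0,0,0],[0,0,0],[0,0,0],[0,0,0],[0,0,0],[0,0,0],[0,0,0]], "grip": [0.005,0.005,0.005,0.005,0.005,0.005,0.005]}}

```text
time_s: 10.3
position: [0.6568, -0.2092, 0.0499]
eef_rot: [0.254, 0.967, -0.0, -0.001]
ft_force: [-9.0, 1.1, 7.9]
grip_width: 0.0163
finger_force: 60.2
```

Request:
{"op": "step_arm", "data": {"offset": [[0,0.001,0],[0,0.002,0],[0,0.003,0],[0,0.003,0]], "twist": [[0,0,0],[0,0,0],[0,0,0],[0,0,0]], "grip": [0.005,0.005,0.005,0.005]}}

```text
time_s: 10.8
position: [0.6577, -0.2073, 0.0499]
eef_rot: [0.254, 0.967, -0.001, -0.002]
ft_force: [-10.1, 0.6, 8.9]
grip_width: 0.0164
finger_force: 60.4
```

Request:
{"op": "step_arm", "data": {"offset": [[0,0.001,0],[0,0.002,0],[0,0.002,0]], "twist": [[0,0,0],[0,0,0],[0,0,0]], "grip": [0.005,0.005,0.005]}}

```text
time_s: 11.18
position: [0.6576, -0.2073, 0.0499]
eef_rot: [0.255, 0.967, -0.002, -0.002]
ft_force: [-12.8, -3.0, 8.5]
grip_width: 0.0159
finger_force: 60.5
```

Request:
{"op": "step_arm", "data": {"offset": [[0,0.0015,0],[-0.001,0.003,0],[-0.001,0.003,0],[-0.001,0.003,0]], "twist": [[0,0,0],[0,0,0],[0,0,0],[0,0,0]], "grip": [0.005,0.005,0.005,0.005]}}

```text
time_s: 11.68
position: [0.6577, -0.2073, 0.05]
eef_rot: [0.256, 0.967, -0.003, -0.004]
ft_force: [-20.8, -5.7, 13.7]
grip_width: 0.0165
finger_force: 61.1
```

```bash
python3 - <<'E'
from h import *
s=monitor.read_state(); print({k:np.round(s[k],4) for k in("time_s","position","eef_rot","ft_force","wrist_torque","finger_force")})
a=read_camera("wrist"); b=read_camera("side"); c=read_camera("top"); save("wrist3",a); save("side3",b); save("top3",c)
z=lambda i,f:cv2.resize(i,None,fx=f,fy=f,interpolation=cv2.INTER_CUBIC)
h=np.zeros((600,800,3),np.uint8); w=z(a[90:240,150:400],3.2)[:300]; 
w=z(a[60:260,140:400],2)[:400]; h[:400,:520]=w; v=z(b[140:240,180:320],2)[:200]; h[400:600,:280]=v; t=z(c[110:210,240:360],2); h[400:600,300:540]=t
save("c3",h)
E
```

```text
{'time_s': np.float64(11.675), 'position': array([ 0.6577, -0.2073,  0.05  ]), 'eef_rot': array([ 0.2561,  0.9666, -0.0027, -0.0035]), 'ft_force': array([-20.7682,  -5.7495,  13.6606]), 'wrist_torque': array([-0.9381,  4.2408,  0.1079]), 'finger_force': np.float64(61.1046)}
```

View pics/c3.png

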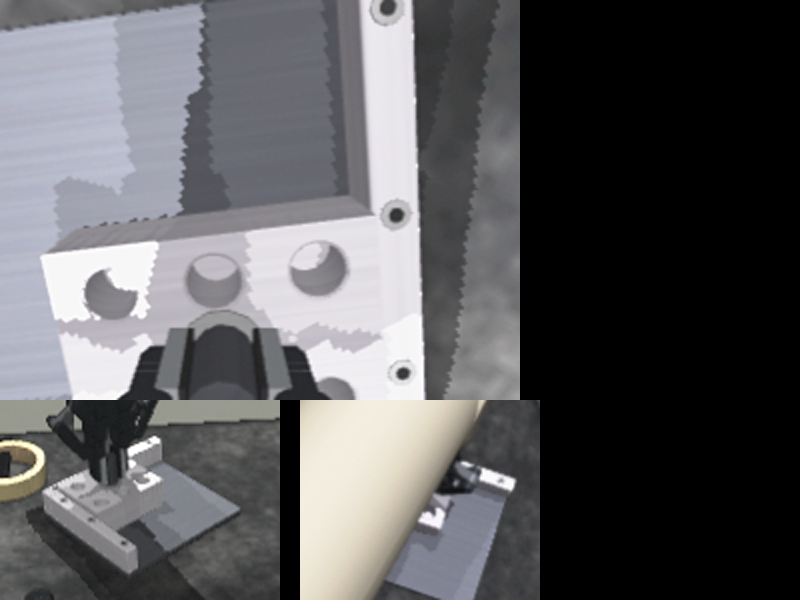

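```bash
python3 - <<'E'
from h import *
s=monitor.read_state(); c=cam("wrist",s); print(s["time_s"],s["ft_force"])
def f(n,l,z):
    q=onz(c,np.array(l,float)/2+[140,60],z); d=q[1]-q[0]
    print(n,q.round(4).tolist(),np.degrees(np.arctan2(d[1],d[0])).round(2),np.linalg.norm(d).round(4))
f("block front",[(42,256),(375,215)],.044)
f("block left",[(67,395),(42,256)],.044)
f("fence outer",[(413,2),(425,398)],.038)
f("plate front",[(0,30),(330,-8)],.008)
E
```

```text
11.825 [-21.13135683  -5.78304381  13.9192075 ]
block front [[0.607, -0.238, 0.044], [0.6429, -0.1509, 0.044]] 67.6 0.0942
block left [[0.647, -0.2564, 0.044], [0.607, -0.238, 0.044]] 155.25 0.0441
fence outer [[0.5987, -0.1173, 0.038], [0.7056, -0.1616, 0.038]] -22.5 0.1157
plate front [[0.5417, -0.223, 0.008], [0.5835, -0.1277, 0.008]] 66.3 0.1041
```

```bash
python3 -c "
from rig import finish_job; print(finish_job())"
```

```text
the job is handed in; nothing more can be done
None
```

I handed the job in at about 12 s of the 42 s allowed. The block is flat on the plate and pressed into the corner at about 17 N towards the long fence and 13 N towards the short one (wrist-sensor values, including some sliding friction), aligned to within about 0.5°. The gripper still holds the post at about 61 N. The path stayed clear of the beaker, vial and timer, though I did not measure them again at the end. The hand-in returned no verdict.

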